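# Find the full bearing tin and load it in the tin holder

### The arm

A 7-joint arm with a two-finger parallel gripper is mounted at the origin on the work surface. World frame = base frame: x ahead of the robot, y to its left, z up, the work surface at z = 0. Lengths are in m, angles in rad, forces in N, time in s.
With the tool pointing down it reaches from about 0.4 to 0.875 m from the base axis. Payload 19.3 kg.
Tool frame: the origin (TCP) lies midway between the tips of the shut fingers; the grasp point (between the pads) lies 19 mm behind it; x points along the fingers, y is the direction in which the jaws open and shut, and the axes are right-handed (so a half turn about x gives the same grasp; the last joint's range is limited). The gripper opens to 85 mm and grips with 20 to 120 N. Pads are 22 mm wide; open, the fingers measure 114 mm over their backs; the gripper's body (76 mm by 85 mm) begins 54 mm behind the grasp point. The pads swing forward as they close: fully open they stand 13 mm farther back than shut.
Start: joints at [-1.232, 0.521, -0.036, 1.599, 0.021, 1.021, -0.113], TCP at [0.248, 0.573, 0.231] pointing down, gripper open.
Joint ranges: [-2.91, 2.91], [-0.3, 2.13], [-1.5, 1.42], [0.17, 2.43], [-1.26, 4.41], [0.16, 1.93], [-2.52, 2.52]. Speed limits (rad/s): [1.89, 1.89, 2.39, 2.39, 3.01, 3.01, 3.01].

### API

Orientations are given as [roll, pitch, yaw] about the fixed x, y, z axes, in that order (R = Rz(yaw) Ry(pitch) Rx(roll)).
In Python, from workcell import telemetry, vision, workorder gives the robot as it stands. The module is installed in compiled form; this text tells all that it offers.
- The arm moves only by the tool play_rows, never from a script. Its argument "deltas" is a list of rows, each a list of 7 numbers: the shift along the world's x, y, z in mm, then the turn, a rotation vector about the world's x, y, z in degrees, then the finger opening in mm, from 0 to 85.4. In form: [[x, y, z, wx, wy, wz, jaw], ...]. A call has 1 to 8 rows; each row shifts and turns the commanded pose from where the row before left it; what a row does not reach is not made up. A row lasts 1/8 s, in which the tool goes at most 62.5 mm and 10.7 degrees, less where a joint would pass 70% of its speed; a pose out of reach is approached as far as the arm can. A call with a gripper value outside its range is refused whole. The fingers move at their own pace and stop on an object; "grip_force" is the grip in N (left out, the last holds). Time passes only in rows, so rows that do not move let the fingers close. It gives the time, the measured TCP pose, the force and the opening at its end, in the units of the state.
- telemetry.observe(): the state, without advancing time (a new reading comes with each control period).
- vision.grab_frame(name): name is "side" or "top" or "wrist"; returns the picture (384x512x3 uint8, red, green, blue); there is no depth.
- vision.camera_info(name): a dict with "mtx" (3x3 intrinsics, pixels), "rvec" (rotation vector, rad) and "tvec" (3), from world to camera coordinates, as OpenCV has them. Camera axes: x right, y down, z forward; pixel columns grow to the right and rows downward; lengths in m; the calibration is good to about 2 mm. A picture is of the moment at which its call begins: read the wrist's pose just before it. camera_info takes no time and is no camera call; for the wrist camera it gives the pose at the moment of the call.
- workorder.job_done(): hands the job in, once; it reports no verdict.
The state is a dict: "clock": time; "qpos": joint angles; "qd": joint speeds; "joint_efforts": joint torques, N m; "position": TCP position; "tool_rot": TCP orientation; "force": force on the tool from outside, world axes, zero at the start; "moment": the same for the moment, N m; "grip_width": finger opening in m.
Only numpy, scipy, OpenCV 4.12 (cv2) and the standard library are available. Lean on these libraries where they do the work, as an engineer would, in place of code of your own. Each camera call takes 0.05 s, during which the arm holds its last target. There are 200 camera calls.

### The job

One of the two identical closed tins on the skate-repair bench is full of bearings, the other mostly used up. Lift the left tin (as the robot sees it) a good 5 cm and hold it a moment to feel its weight, set it back where it stood, then do the same with the right one. Put the heavier tin upright into the lane of the tin holder and slide it gently in until the sprung plunger is fully pressed and stays so; leave the lighter tin standing where it was, and do not knock over or shift anything else.

Things in the scene. Friction and masses are not known exactly. Their poses are not given: they have to be found in the camera images.
- tin_left: the left tin (further to +y), on the bench: closed square tin, 64 x 64 mm, 72 mm tall, plain sheet metal, slight lid band, blank paper square on top. Origin at the centre of its underside, z up, x and y square to its sides, all alike. The two tins look the same and either may be the heavy one: 0.7 to 0.95 kg against 0.3 to 0.42 kg. The filling is snug, with under 2 mm of play
- tin_right: the right tin (lower y), standing between the left tin and the holder; same size, look and origin as the left tin. Smooth metal: a grip of 30 to 40 N holds well, under 20 N the fingers slip along it when it is slid. Once it stands on the lane's floor the heavy tin takes about 4 to 7 N to slide
- holder: tin holder, fixed: grey plate 240 x 100 x 4 mm with a wooden guide along each side (10 mm thick, top 22 mm above the bench), a straight lane 69 mm wide for one tin. Origin at bench height, mid-lane; x runs along the lane from the open mouth (-85 mm, flared to -107 mm) in to the end stop, y across, z up
- lane_place (a point): point on the lane's floor, mid-lane, 40 mm before the holder's origin (-x), 4 mm above the bench, axes as the holder's. A tin squared to the lane can be set down here from above, or slid in from the mouth. Gripped across the lane (fingers on its y sides), with the fingertips 25 mm or more above the bench, the fingers clear guides and end stop all along
- plunger (a joint): sprung plunger of the end stop, a 26 mm rubber-faced disc 31 mm above the bench, pressed by a tin slid in: metres pressed in, 0 out, 0.010 fully in at a hard stop. Spring about 0.5 N at first, 1.3 N fully in, so the hard stop is felt as a sudden rise of force. A heavy tin left there keeps it in by its own friction on the lane's floor
- end_stop: the holder's end stop: a dark steel block 60 mm wide, top 50 mm above the bench (small knob to 63 mm), clamped at a depth that differs each time and is NOT reported. With the plunger out its face stands somewhere from 12.5 mm before to 12.5 mm past the origin along x. Origin fixed in the holder, 107.5 mm past lane_place on the lane's floor; axes as the holder's. A tin must not be forced against it with over 20 N
- wheel_1: bystander, to be left alone: pale skate wheel lying flat, 76 mm across, 24 mm thick; origin under its middle
- wheel_2: bystander, to be left alone: dark skate wheel lying flat, 76 mm across, 24 mm thick; origin under its middle
- tape: bystander, to be left alone: cardboard-brown ring (roll core), 76 mm across, 22 mm tall; origin under its middle
- screwdriver: bystander, to be left alone: screwdriver with a black handle, lying; origin under its middle
- oil: bystander, to be left alone: small oil bottle, 44 mm across, 100 mm tall; origin under its middle
- mug: bystander, to be left alone: white mug, 80 mm across, 85 mm tall; origin under its middle
- wrench: bystander, to be left alone: steel wrench, lying; origin under its middle

How it is judged:
By the outcome, as a careful person would: the job done as asked, in the order asked, and still so for the second after the job is handed in, with the robot touching nothing.
It also fails if it takes over 72 s, if anything falls off the work surface, if the arm or the gripper's body presses on something with over 40 N, if the wrist force passes 120 N, or if a joint passes its speed limit or range.

## Working session

There is one attempt and no reset: what is moved stays moved. The work goes in short steps, Python scripts to look and compute and a tool call to move; the robot and the scene stay as the last step left them, time stands still between calls to the robot, and variables do not carry over. Pictures are saved under pics/ and viewed, about 8 in all and at most 12, crops included, and the job is handed in when it is done.

Besides the shell and the picture viewer there is one more tool, called after "Call:" as name([rows], argument=value, ...), one row to a line, values as JSON. play_rows: Moves the arm, as the interface text tells. Its arguments: {"type":"object","properties":{"deltas":{"type":"array","items":{"type":"array","items":{"type":"number"}}},"grip_force":{"type":"number"}},"required":["deltas"]}

```bash
mkdir -p pics
cat > h.py <<'E'
import numpy as np, cv2
from workcell import telemetry, vision, workorder
def ray(info,uv,z):
    R=cv2.Rodrigues(np.array(info["rvec"],float))[0]; t=np.array(info["tvec"],float).ravel()
    uv=np.atleast_2d(np.array(uv,float))
    d=(np.linalg.inv(np.array(info["mtx"]))@np.c_[uv,np.ones(len(uv))].T).T@R
    c=-R.T@t
    return c+d*((z-c[2])/d[:,2:3])
def proj(info,P):
    return cv2.projectPoints(np.atleast_2d(np.array(P,float)),np.array(info["rvec"],float),np.array(info["tvec"],float),np.array(info["mtx"],float),None)[0].reshape(-1,2)
def st():
    s=telemetry.observe(); print({k:np.round(s[k],4).tolist() for k in("clock","qpos","position","tool_rot","force","grip_width")}); return s
E
python3 - <<'E'
from h import *
st()
for n in("top","side"):
    im=vision.grab_frame(n); cv2.imwrite(f"pics/{n}0.png",im[:,:,::-1]); i=vision.camera_info(n)
    R=cv2.Rodrigues(np.array(i["rvec"],float))[0]; print(n,-R.T@np.array(i["tvec"]).ravel(),R[2],np.array(i["mtx"])[0])
E
```

```text
{'clock': 0.0, 'qpos': [-1.2322, 0.522, -0.0363, 1.6, 0.0212, 1.0211, -0.1128], 'position': [0.2483, 0.5732, 0.2307], 'tool_rot': [-1.4842, 1.5697, -1.8929], 'force': [0.4586, -0.0082, 0.8839], 'grip_width': 0.0856}
top [ 0.27137084 -0.00854692  1.39986872] [ 0.1967499  0.0168851 -0.9803083] [484.39207506   0.         255.52671369]
side [ 0.09980068 -0.58326323  0.80657056] [ 0.41948411  0.54998436 -0.72218439] [413.01782179   0.         251.64211602]
```

View pics/top0.png

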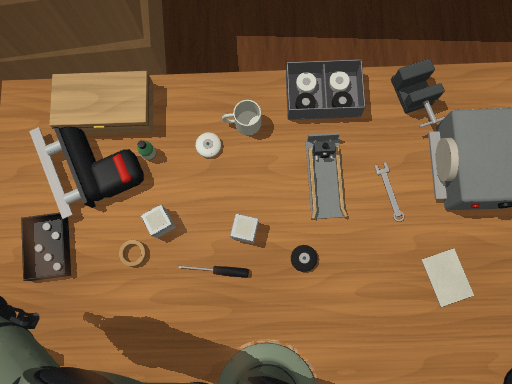

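View pics/side0.png

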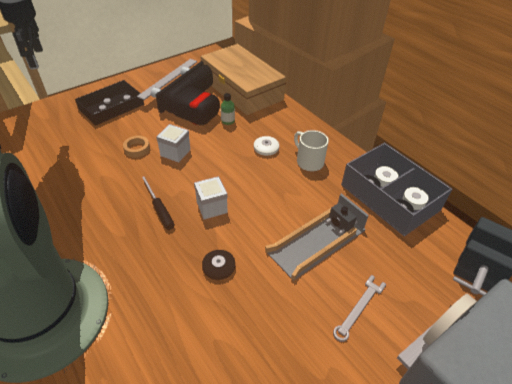

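The top view shows tins at about (157,221) and (245,228), and the holder at about (326,178) with its mouth toward the robot (down). The side view agrees.

```bash
cat > seg.py <<'E'
from h import *
def tins(n,im,rois,thr=165):
    i=vision.camera_info(n); hsv=cv2.cvtColor(im,cv2.COLOR_RGB2HSV); out=[]
    for (x,y,w,h) in rois:
        m=((hsv[y:y+h,x:x+w,1]<60)&(hsv[y:y+h,x:x+w,2]>thr)).astype(np.uint8)
        c=max(cv2.findContours(m,cv2.RETR_EXTERNAL,cv2.CHAIN_APPROX_NONE)[0],key=cv2.contourArea).reshape(-1,2)+[x,y]
        P=ray(i,c,0.072)[:,:2].astype(np.float32)*1000
        r=cv2.minAreaRect(P); out.append(r); print(n,np.round(r[0],1),np.round(r[1],1),round(r[2],1))
    return out
E
python3 - <<'E'
from seg import *
a=cv2.imread("pics/top0.png"); b=cv2.imread("pics/side0.png")
for t in(165,190,205):
    print(t)
    tins("top",a[:,:,::-1].copy(),[(135,200,45,42),(225,208,42,42)],t)
    tins("side",b[:,:,::-1].copy(),[(150,118,48,48),(188,170,48,50)],t)
# wooden guides
i=vision.camera_info("top"); hsv=cv2.cvtColor(a,cv2.COLOR_BGR2HSV)
f=lambda im,x,y,w,h,s:cv2.resize(im[y:y+h,x:x+w],None,fx=s,fy=s,interpolation=cv2.INTER_CUBIC)
A=f(a,135,200,45,42,6);B=f(a,225,208,45,42,6);H=f(a,295,125,65,100,6)
C=np.zeros((600,800,3),np.uint8);C[:252,:270]=A;C[260:512,:270]=B;C[:600,280:670]=H
cv2.imwrite("pics/crop.png",C)
E
```

```text
165
top [479.6 294.6] [63.8 62.9] 26.9
top [450.9  49.6] [63.9 63.1] 75.1
side [478.4 289.5] [64.9 63.5] 28.5
side [449.4  45.6] [65.5 64.3] 75.5
190
top [479.5 294.4] [62.6 62. ] 28.2
top [450.5  49.1] [61.  61.6] 75.1
side [478.4 291.6] [63.1 61.1] 27.0
side [449.9  46. ] [64.5 64. ] 75.1
205
top [479.4 294.7] [61.4 61.5] 28.1
top [426.   71.3] [0. 0.] 0.0
side [478.9 291.8] [62.1 60.9] 26.9
side [449.2  46.2] [64.4 62.4] 75.8
```

View pics/crop.png

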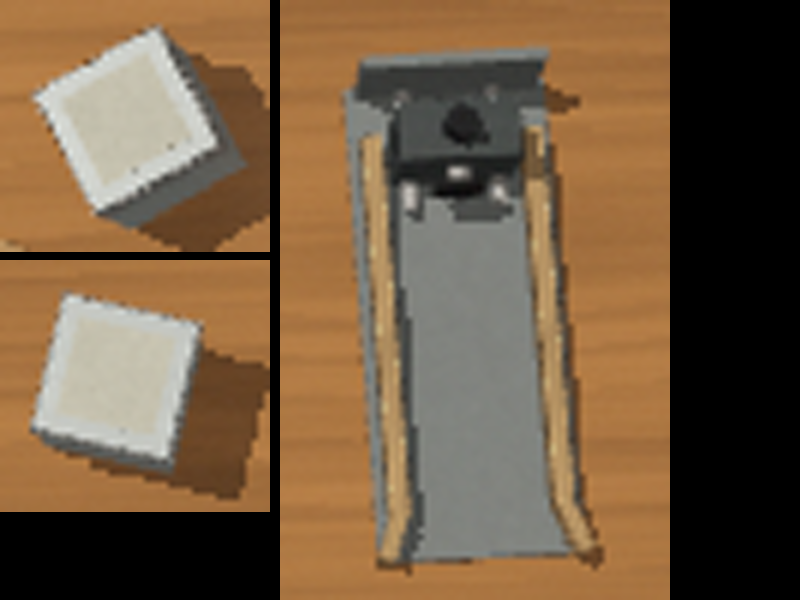

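Run:
```python
from h import *
from scipy.spatial.transform import Rotation as Ro
s=st(); R=Ro.from_euler("xyz",s["tool_rot"]).as_matrix(); print(R.round(3), "jaw yaw",np.degrees(np.arctan2(R[1,1],R[0,1])))
i=vision.camera_info("top")
px=lambda x,y:(295+(x-280)/6,125+y/6)
L=ray(i,[px(370,140),px(398,500)],.022)*1e3; Rr=ray(i,[px(534,140),px(562,490)],.022)*1e3
print(L.round(1),Rr.round(1))
for A in(L,Rr): d=A[0]-A[1]; print("yaw",np.degrees(np.arctan2(d[1],d[0])))
print("mouth ends",(ray(i,[px(392,560),px(590,555)],.022)*1e3).round(1))
print("plate top corners / mouth corners",(ray(i,[px(347,93),px(385,558),px(570,552)],.004)*1e3).round(1))
w=vision.camera_info("wrist"); Rw=cv2.Rodrigues(np.array(w["rvec"],float))[0]; print("wrist cam",-Rw.T@np.array(w["tvec"]).ravel(),Rw[2],Rw[0],np.array(w["mtx"])[0])
```

```text
{'clock': 0.1, 'qpos': [-1.2322, 0.522, -0.0363, 1.5999, 0.0212, 1.0211, -0.1128], 'position': [0.2484, 0.5732, 0.2308], 'tool_rot': [-1.5141, 1.5698, -1.923], 'force': [-0.6781, 0.3909, -0.7631], 'grip_width': 0.0856}
[[-0.     0.398  0.918]
 [-0.001  0.918 -0.398]
 [-1.    -0.001  0.   ]] jaw yaw 66.57298095385025
[[ 684.6 -149.5   22. ]
 [ 504.8 -153.9   22. ]] [[ 681.8 -229.9   22. ]
 [ 507.1 -232.6   22. ]]
yaw 1.403308817577245
yaw 0.8908142315064136
mouth ends [[ 475.8 -149.6   22. ]
 [ 475.2 -243.9   22. ]]
plate top corners / mouth corners [[ 714.9 -141.1    4. ]
 [ 479.6 -148.1    4. ]
 [ 479.7 -237.4    4. ]]
wrist cam [0.18538752 0.6005032  0.37345622] [ 0.24295893 -0.10615042 -0.9642111 ] [ 0.39655095  0.918012   -0.00114265] [309.56419217   0.         248.40688109]
```

Call:
play_rows([
  [28, -35, -5, 0, 0, -5, 85],
  [28, -35, -5, 0, 0, -5, 85],
  [28, -35, -5, 0, 0, -5, 85],
  [28, -35, -5, 0, 0, -5, 85],
  [28, -35, -5, 0, 0, -5, 85],
  [28, -35, -5, 0, 0, -5, 85],
  [28, -35, -5, 0, 0, -5, 85],
  [34, -35, -5, 0, 0, -4, 85],
], grip_force=35)

```text
clock: 1.1
position: [0.4789, 0.2924, 0.1911]
tool_rot: [-1.94, 1.57, -3.032]
force: [0.3, 0.5, -0.7]
grip_width: 0.0849
```

```bash
cat > jaw.py <<'E'
from h import *
from scipy.spatial.transform import Rotation as Ro
def jy():
    s=st(); R=Ro.from_euler("xyz",s["tool_rot"]).as_matrix(); print("jaw yaw %.2f down %s"%(np.degrees(np.arctan2(R[1,1],R[0,1])),R[:,0].round(4))); return s
E
python3 - <<'E'
from jaw import *
jy(); im=vision.grab_frame("wrist"); i=vision.camera_info("wrist"); cv2.imwrite("pics/w1.png",im[:,:,::-1])
import pickle; pickle.dump(i,open("w1.pkl","wb"))
print(proj(i,[[.479,.293,.072]]))
E
```

```text
{'clock': 1.1, 'qpos': [-0.7823, 0.4747, 0.1768, 1.8193, -0.1068, 0.857, -0.0753], 'position': [0.4789, 0.2924, 0.1911], 'tool_rot': [-1.94, 1.5705, -3.0315], 'force': [0.3044, 0.4957, -0.7216], 'grip_width': 0.0849}
jaw yaw 27.46 down [-3.e-04 -0.e+00 -1.e+00]
[[248.6336941 185.8006954]]
```

View pics/w1.png

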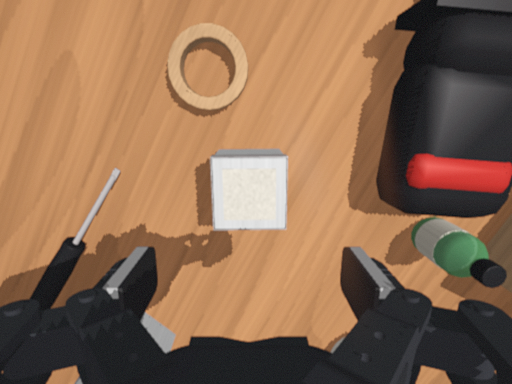

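The tin's top is at about (211–287, 157–229), squarely between the fingers. I'll measure it precisely.

Run:
```python
import pickle; from h import *
i=pickle.load(open("w1.pkl","rb")); a=cv2.imread("pics/w1.png"); h=cv2.cvtColor(a,cv2.COLOR_BGR2HSV)
for t in(165,185,200):
    m=((h[...,1]<60)&(h[...,2]>t)).astype(np.uint8)[120:245,190:310]
    c=max(cv2.findContours(m,0,1)[0],key=cv2.contourArea).reshape(-1,2)+[190,120]
    print(t,cv2.boundingRect(c),cv2.minAreaRect(ray(i,c,.072)[:,:2].astype(np.float32)*1000))
```

```text
165 (210, 155, 78, 76) ((482.59356689453125, 286.7269592285156), (65.75811767578125, 66.5127182006836), 28.023714065551758)
185 (211, 156, 77, 74) ((482.853271484375, 286.66204833984375), (65.17037200927734, 65.6873779296875), 27.601789474487305)
200 (212, 157, 74, 72) ((482.6361083984375, 286.75079345703125), (63.00468063354492, 63.51509475708008), 27.820133209228516)
```

Call:
play_rows([
  [1, -1, -25, 0, 0, 0, 85],
  [1, -1, -30, 0, 0, 0, 85],
  [0, 0, -30, 0, 0, 0, 85],
  [0, 0, -30, 0, 0, 0, 85],
  [0, 0, -25, 0, 0, 0, 85],
  [0, 0, -15, 0, 0, 0, 85],
  [0, 0, -10, 0, 0, 0, 85],
  [0, 0, 0, 0, 0, 0, 85],
])

```text
clock: 2.15
position: [0.4804, 0.2915, 0.0261]
tool_rot: [-1.429, 1.57, -2.519]
force: [0.0, 0.3, -0.3]
grip_width: 0.0849
```

Call:
play_rows([
  [0, 0, 0, 0, 0, 0, 60],
  [0, 0, 0, 0, 0, 0, 55],
  [0, 0, 0, 0, 0, 0, 50],
  [0, 0, 0, 0, 0, 0, 50],
  [0, 0, 0, 0, 0, 0, 50],
  [0, 0, 0, 0, 0, 0, 50],
  [0, 0, 0, 0, 0, 0, 50],
], grip_force=35)

```text
clock: 3.02
position: [0.4808, 0.2917, 0.0271]
tool_rot: [1.782, 1.57, 0.692]
force: [-0.9, -0.9, 7.0]
grip_width: 0.0635
```

Call:
play_rows([
  [0, 0, 3, 0, 0, 0, 50],
  [0, 0, 8, 0, 0, 0, 50],
  [0, 0, 12, 0, 0, 0, 50],
  [0, 0, 14, 0, 0, 0, 50],
  [0, 0, 14, 0, 0, 0, 50],
  [0, 0, 10, 0, 0, 0, 50],
  [0, 0, 5, 0, 0, 0, 50],
  [0, 0, 2, 0, 0, 0, 50],
])

```text
clock: 4.03
position: [0.4804, 0.2915, 0.0945]
tool_rot: [-2.317, 1.571, 2.877]
force: [0.6, 0.0, -3.3]
grip_width: 0.0637
```

Call:
play_rows([
  [0, 0, 0, 0, 0, 0, 50],
  [0, 0, 0, 0, 0, 0, 50],
  [0, 0, 0, 0, 0, 0, 50],
  [0, 0, 0, 0, 0, 0, 50],
  [0, 0, 0, 0, 0, 0, 50],
  [0, 0, 0, 0, 0, 0, 50],
  [0, 0, 0, 0, 0, 0, 50],
])

```text
clock: 4.9
position: [0.4804, 0.2915, 0.0943]
tool_rot: [-1.598, 1.571, -2.688]
force: [0.5, 0.4, -4.4]
grip_width: 0.0636
```

Call:
play_rows([
  [0, 0, 0, 0, 0, 0, 50],
])

```text
clock: 5.03
position: [0.4805, 0.2915, 0.0943]
tool_rot: [1.711, 1.571, 0.621]
force: [0.7, 0.2, -5.0]
grip_width: 0.0636
```

Run:
```python
from jaw import *
jy(); im=vision.grab_frame("side"); cv2.imwrite("pics/s1.png",im[:,:,::-1]); st()
```

```text
{'clock': 5.025, 'qpos': [-0.7541, 0.6142, 0.1447, 1.884, -0.1372, 0.653, -0.045], 'position': [0.4805, 0.2915, 0.0943], 'tool_rot': [1.7105, 1.5708, 0.621], 'force': [0.6905, 0.1842, -5.0435], 'grip_width': 0.0636}
jaw yaw 27.58 down [ 0.  0. -1.]
{'clock': 5.075, 'qpos': [-0.7541, 0.6142, 0.1447, 1.884, -0.1372, 0.6529, -0.045], 'position': [0.4805, 0.2915, 0.0943], 'tool_rot': [-3.0617, 1.5708, 2.1319], 'force': [0.3091, 0.3634, -3.5238], 'grip_width': 0.064}
```

Left weighs about 4 N, so it looks like the light one. Setting it back.

Call:
play_rows([
  [0, 0, -6, 0, 0, 0, 50],
  [0, 0, -14, 0, 0, 0, 50],
  [0, 0, -16, 0, 0, 0, 50],
  [0, 0, -14, 0, 0, 0, 50],
  [0, 0, -10, 0, 0, 0, 50],
  [0, 0, -5, 0, 0, 0, 50],
  [0, 0, -2, 0, 0, 0, 50],
  [0, 0, 0, 0, 0, 0, 50],
])

```text
clock: 6.08
position: [0.4806, 0.2916, 0.0276]
tool_rot: [1.701, 1.57, 0.612]
force: [0.1, -0.3, -4.0]
grip_width: 0.0633
```

Call:
play_rows([
  [0, 0, -1, 0, 0, 0, 50],
  [0, 0, 0, 0, 0, 0, 50],
  [0, 0, 0, 0, 0, 0, 70],
  [0, 0, 0, 0, 0, 0, 85],
  [0, 0, 0, 0, 0, 0, 85],
  [0, 0, 0, 0, 0, 0, 85],
  [0, 0, 0, 0, 0, 0, 85],
])

```text
clock: 6.95
position: [0.4805, 0.2915, 0.0263]
tool_rot: [-0.602, 1.571, -1.691]
force: [0.3, 0.3, -0.7]
grip_width: 0.0854
```

Call:
play_rows([
  [0, 0, 10, 0, 0, 0, 85],
  [0, 0, 20, 0, 0, 0, 85],
  [0, 0, 30, 0, 0, 0, 85],
  [0, 0, 30, 0, 0, 0, 85],
  [0, 0, 30, 0, 0, 0, 85],
  [0, 0, 25, 0, 0, 0, 85],
  [0, 0, 15, 0, 0, 0, 85],
  [0, 0, 10, 0, 0, 0, 85],
])

```text
clock: 7.95
position: [0.4805, 0.2915, 0.197]
tool_rot: [1.867, 1.57, 0.778]
force: [-0.3, -1.0, 0.6]
grip_width: 0.0849
```

Run:
```python
from seg import *
import jaw; jaw.jy()
im=vision.grab_frame("side"); cv2.imwrite("pics/s2.png",im[:,:,::-1]); tins("side",im,[(150,118,48,48)])
```

```text
{'clock': 7.95, 'qpos': [-0.7832, 0.4683, 0.1819, 1.8124, -0.1071, 0.87, -0.07], 'position': [0.4805, 0.2915, 0.197], 'tool_rot': [1.867, 1.5704, 0.7775], 'force': [-0.3266, -0.997, 0.6076], 'grip_width': 0.0849}
jaw yaw 27.58 down [ 3.e-04  3.e-04 -1.e+00]
side [478.5 290. ] [64.  63.7] 27.6
```

Call:
play_rows([
  [-4, -30, 0, 0, 0, -5, 85],
  [-4, -30, 0, 0, 0, -5, 85],
  [-4, -30, 0, 0, 0, -5, 85],
  [-4, -30, 0, 0, 0, -5, 85],
  [-4, -30, 0, 0, 0, -6, 85],
  [-4, -31, 0, 0, 0, -6, 85],
  [-3, -31, 0, 0, 0, -6, 85],
  [-3, -31, 0, 0, 0, -5, 85],
])

```text
clock: 9.0
position: [0.4502, 0.0466, 0.1963]
tool_rot: [0.271, 1.571, -1.575]
force: [0.9, -0.5, 0.3]
grip_width: 0.0854
```

Run:
```python
from jaw import *
jy(); i=vision.camera_info("wrist"); a=vision.grab_frame("wrist"); cv2.imwrite("pics/w2.png",a[:,:,::-1])
h=cv2.cvtColor(a,cv2.COLOR_RGB2HSV)
for t in(165,185,200):
    m=((h[...,1]<60)&(h[...,2]>t)).astype(np.uint8)[110:250,180:320]
    c=max(cv2.findContours(m,0,1)[0],key=cv2.contourArea).reshape(-1,2)+[180,110]
    print(t,cv2.boundingRect(c),cv2.minAreaRect(ray(i,c,.072)[:,:2].astype(np.float32)*1000))
```

```text
{'clock': 9.0, 'qpos': [-0.5774, 0.3231, 0.4259, 2.0895, -0.1904, 0.7653, -0.3083], 'position': [0.4502, 0.0466, 0.1963], 'tool_rot': [0.2712, 1.5707, -1.5749], 'force': [0.9311, -0.4643, 0.3349], 'grip_width': 0.0854}
jaw yaw -15.78 down [-0.e+00 -1.e-04 -1.e+00]
165 (211, 153, 76, 74) ((449.77117919921875, 47.93761444091797), (65.70973205566406, 65.71489715576172), 75.24057006835938)
185 (213, 155, 73, 71) ((449.65679931640625, 47.6660270690918), (64.11981964111328, 63.036521911621094), 74.92839813232422)
200 (213, 155, 72, 70) ((449.58587646484375, 47.854312896728516), (63.23680114746094, 62.55131530761719), 75.58468627929688)
```

Call:
play_rows([
  [0, 1, -25, 0, 0, 0.7, 85],
  [0, 0, -30, 0, 0, 0, 85],
  [0, 0, -35, 0, 0, 0, 85],
  [0, 0, -30, 0, 0, 0, 85],
  [0, 0, -25, 0, 0, 0, 85],
  [0, 0, -15, 0, 0, 0, 85],
  [0, 0, -10, 0, 0, 0, 85],
  [0, 0, 0, 0, 0, 0, 85],
])

```text
clock: 10.05
position: [0.4504, 0.0492, 0.0262]
tool_rot: [-0.977, 1.57, -2.805]
force: [-0.6, 0.2, 1.6]
grip_width: 0.0848
```

Call:
play_rows([
  [0, 0, 0, 0, 0, 0, 60],
  [0, 0, 0, 0, 0, 0, 55],
  [0, 0, 0, 0, 0, 0, 50],
  [0, 0, 0, 0, 0, 0, 50],
  [0, 0, 0, 0, 0, 0, 50],
  [0, 0, 0, 0, 0, 0, 50],
  [0, 0, 0, 0, 0, 0, 50],
], grip_force=38)

```text
clock: 10.92
position: [0.4511, 0.0495, 0.0271]
tool_rot: [1.987, 1.569, 0.159]
force: [0.7, -2.0, 5.8]
grip_width: 0.0636
```

Call:
play_rows([
  [0, 0, 3, 0, 0, 0, 50],
  [0, 0, 8, 0, 0, 0, 50],
  [0, 0, 12, 0, 0, 0, 50],
  [0, 0, 14, 0, 0, 0, 50],
  [0, 0, 14, 0, 0, 0, 50],
  [0, 0, 10, 0, 0, 0, 50],
  [0, 0, 5, 0, 0, 0, 50],
  [0, 0, 2, 0, 0, 0, 50],
])

```text
clock: 11.92
position: [0.4504, 0.0496, 0.0945]
tool_rot: [2.539, 1.571, 0.711]
force: [-0.4, -1.0, -7.5]
grip_width: 0.0636
```

Call:
play_rows([
  [0, 0, 0, 0, 0, 0, 50],
  [0, 0, 0, 0, 0, 0, 50],
  [0, 0, 0, 0, 0, 0, 50],
  [0, 0, 0, 0, 0, 0, 50],
  [0, 0, 0, 0, 0, 0, 50],
  [0, 0, 0, 0, 0, 0, 50],
  [0, 0, 0, 0, 0, 0, 50],
])

```text
clock: 12.8
position: [0.4505, 0.0494, 0.0943]
tool_rot: [0.883, 1.571, -0.945]
force: [0.9, 0.0, -7.4]
grip_width: 0.0638
```

Call:
play_rows([
  [0, 0, 0, 0, 0, 0, 50],
])

```text
clock: 12.92
position: [0.4505, 0.0495, 0.0943]
tool_rot: [2.902, 1.571, 1.074]
force: [0.7, -0.5, -8.6]
grip_width: 0.0634
```

Right reads about 8 N, so it is the heavy one. I'll set it back, then look at the lane with the wrist camera.

Call:
play_rows([
  [0, 0, -6, 0, 0, 0, 50],
  [0, 0, -14, 0, 0, 0, 50],
  [0, 0, -16, 0, 0, 0, 50],
  [0, 0, -14, 0, 0, 0, 50],
  [0, 0, -10, 0, 0, 0, 50],
  [0, 0, -5, 0, 0, 0, 50],
  [0, 0, -2, 0, 0, 0, 50],
  [0, 0, 0, 0, 0, 0, 50],
])

```text
clock: 13.92
position: [0.4506, 0.0495, 0.0275]
tool_rot: [2.047, 1.57, 0.22]
force: [0.1, 0.0, -7.5]
grip_width: 0.0635
```

Call:
play_rows([
  [0, 0, -1, 0, 0, 0, 50],
  [0, 0, 0, 0, 0, 0, 50],
  [0, 0, 0, 0, 0, 0, 70],
  [0, 0, 0, 0, 0, 0, 85],
  [0, 0, 0, 0, 0, 0, 85],
  [0, 0, 0, 0, 0, 0, 85],
  [0, 0, 0, 0, 0, 0, 85],
])

```text
clock: 14.8
position: [0.4505, 0.0495, 0.0263]
tool_rot: [-1.754, 1.571, 2.702]
force: [0.7, -0.5, -0.6]
grip_width: 0.085
```

Call:
play_rows([
  [0, 0, 10, 0, 0, 0, 85],
  [0, 0, 20, 0, 0, 0, 85],
  [0, 0, 30, 0, 0, 0, 85],
  [0, 0, 30, 0, 0, 0, 85],
  [0, 0, 30, 0, 0, 0, 85],
  [0, 0, 30, 0, 0, 0, 85],
  [0, 0, 20, 0, 0, 0, 85],
  [0, 0, 10, 0, 0, 0, 85],
])

```text
clock: 15.8
position: [0.4506, 0.0496, 0.2076]
tool_rot: [2.359, 1.569, 0.531]
force: [0.1, -0.2, -0.9]
grip_width: 0.0851
```

Call:
play_rows([
  [12, -30, 0, 0, 0, -9, 85],
  [12, -30, 0, 0, 0, -9, 85],
  [12, -30, 0, 0, 0, -9, 85],
  [12, -30, 0, 0, 0, -9, 85],
  [12, -30, 0, 0, 0, -9, 85],
  [12, -30, 0, 0, 0, -9, 85],
  [12, -30, 0, 0, 0, -9, 85],
  [11, -30, 0, 0, 0, -9, 85],
])

```text
clock: 16.8
position: [0.5456, -0.1913, 0.206]
tool_rot: [-0.397, 1.57, 2.797]
force: [-0.4, -0.1, -0.6]
grip_width: 0.0852
```

Call:
play_rows([
  [0, 0, 0, 0, 0, -2, 85],
  [0, 0, 0, 0, 0, 0, 85],
])

```text
clock: 17.05
position: [0.5451, -0.19, 0.2059]
tool_rot: [-0.408, 1.57, 2.757]
force: [0.2, 0.6, 0.4]
grip_width: 0.0851
```

Run:
```python
from seg import *
import jaw,pickle; jaw.jy()
i=vision.camera_info("wrist"); a=vision.grab_frame("wrist"); cv2.imwrite("pics/w3.png",a[:,:,::-1]); pickle.dump(i,open("w3.pkl","wb"))
im=vision.grab_frame("side"); cv2.imwrite("pics/s3.png",im[:,:,::-1]); tins("side",im,[(150,118,48,48),(188,170,48,50)])
```

```text
{'clock': 17.05, 'qpos': [-0.2803, 0.5961, 0.7656, 1.782, -0.4925, 0.9662, -0.8593], 'position': [0.5451, -0.19, 0.2059], 'tool_rot': [-0.4076, 1.5697, 2.7574], 'force': [0.1881, 0.6312, 0.428], 'grip_width': 0.0851}
jaw yaw -88.66 down [-1.e-03  4.e-04 -1.e+00]
side [478.3 289.9] [64.4 63.7] 27.6
side [448.   45.9] [65.6 64.8] 75.6
```

View pics/w3.png

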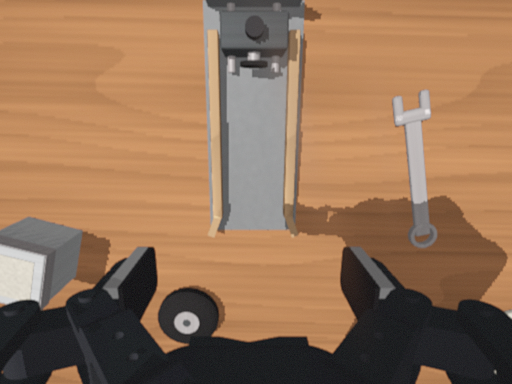

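The lane is visible: guides at columns ~214 and ~293, rows 35–230, stop at the top.

Run:
```python
from h import *; import pickle
i=pickle.load(open("w3.pkl","rb")); a=cv2.imread("pics/w3.png").astype(int)
print(a[120,204:228,::-1].tolist()); print(a[120,280:304,::-1].tolist())
s=a[...,2]-a[...,0]  # R-B; grey ~0
P={k:[] for k in("Lo","Li","Ri","Ro")}
for v in range(50,200,3):
    for side,(u0,u1) in(("L",(207,228)),("R",(280,303))):
        w=np.where(s[v,u0:u1]>40)[0]+u0
        # largest contiguous run
        r=max(np.split(w,np.where(np.diff(w)>1)[0]+1),key=len)
        e=(r[0]-.5,r[-1]+.5)
        for k,u in zip(("Lo","Li") if side=="L" else("Ri","Ro"),e): P[k].append((u,v))
for k in P:
    q=ray(i,P[k],.022)*1e3; m,c=np.polyfit(q[:,0],q[:,1],1); r=q[:,1]-m*q[:,0]-c
    print(k,"yaw %.2f y@545 %.1f res %.2f"%(np.degrees(np.arctan(m)),m*545+c,r.std()), q[[0,-1],0].round())
print("flare end",(ray(i,[(213,235),(294,235)],.022)*1e3).round(1),"kinks",(ray(i,[(217,212),(291,212)],.022)*1e3).round(1),"plate front",(ray(i,[(256,230)],.004)*1e3).round(1))
```

```text
[[204, 148, 101], [205, 149, 100], [198, 150, 120], [167, 157, 157], [155, 159, 163], [169, 161, 156], [201, 172, 144], [215, 180, 140], [215, 180, 139], [213, 179, 138], [213, 178, 137], [212, 176, 136], [212, 177, 136], [212, 177, 137], [205, 169, 130], [168, 134, 99], [109, 89, 70], [90, 87, 83], [96, 97, 99], [96, 96, 98], [94, 96, 97], [95, 96, 98], [117, 119, 120], [158, 159, 159]]
[[160, 158, 158], [159, 157, 157], [161, 158, 158], [161, 160, 159], [158, 155, 153], [150, 136, 126], [153, 127, 101], [184, 152, 117], [206, 174, 136], [208, 174, 137], [207, 172, 136], [205, 172, 135], [205, 171, 135], [204, 170, 133], [204, 170, 132], [202, 168, 131], [188, 155, 122], [143, 124, 111], [123, 110, 105], [131, 109, 96], [141, 106, 82], [162, 119, 85], [193, 142, 101], [199, 148, 107]]
Lo yaw 1.32 y@545 -149.7 res 0.30 [669. 522.]
Li yaw 1.37 y@545 -160.3 res 0.28 [669. 522.]
Ri yaw 1.30 y@545 -227.5 res 0.32 [671. 524.]
Ro yaw 1.30 y@545 -238.6 res 0.30 [671. 524.]
flare end [[ 477.3 -151.1   22. ]
 [ 479.5 -242.6   22. ]] kinks [[ 504.7 -155.7   22. ]
 [ 506.7 -237.6   22. ]] plate front [[ 477.5 -200.1    4. ]]
```

Call:
play_rows([
  [-12, 30, 0, 0, 0, 9, 85],
  [-12, 30, 0, 0, 0, 9, 85],
  [-12, 30, 0, 0, 0, 9, 85],
  [-12, 30, 0, 0, 0, 9, 85],
  [-12, 30, 0, 0, 0, 9, 85],
  [-12, 30, 0, 0, 0, 9, 85],
  [-12, 30, 0, 0, 0, 9, 85],
  [-11, 30, 0, 0, 0, 9, 85],
])

```text
clock: 18.15
position: [0.4497, 0.0511, 0.2066]
tool_rot: [2.732, 1.57, 0.877]
force: [-0.2, -0.3, 0.0]
grip_width: 0.0848
```

Call:
play_rows([
  [0, 0, 0, 0, 0, 1.6, 85],
  [0, 0, -10, 0, 0, 0, 85],
])

```text
clock: 18.4
position: [0.4508, 0.0495, 0.1965]
tool_rot: [2.228, 1.569, 0.393]
force: [-0.7, -0.0, -0.2]
grip_width: 0.0852
```

```bash
python3 -c "
from jaw import *
jy()"
```

```text
{'clock': 18.4, 'qpos': [-0.61, 0.3278, 0.4606, 2.0894, -0.2085, 0.7657, -0.2837], 'position': [0.4508, 0.0495, 0.1965], 'tool_rot': [2.2279, 1.5691, 0.393], 'force': [-0.6607, -0.0317, -0.1774], 'grip_width': 0.0852}
jaw yaw -15.13 down [ 1.6e-03  7.0e-04 -1.0e+00]
```

Call:
play_rows([
  [0, 0, -25, 0, 0, 0, 85],
  [0, 0, -30, 0, 0, 0, 85],
  [0, 0, -35, 0, 0, 0, 85],
  [0, 0, -30, 0, 0, 0, 85],
  [0, 0, -25, 0, 0, 0, 85],
  [0, 0, -15, 0, 0, 0, 85],
  [0, 0, -10, 0, 0, 0, 85],
  [0, 0, 0, 0, 0, 0, 85],
])

```text
clock: 19.4
position: [0.4504, 0.0492, 0.0261]
tool_rot: [-0.831, 1.57, -2.666]
force: [-0.3, 0.1, -0.1]
grip_width: 0.0849
```

Call:
play_rows([
  [0, 0, 0, 0, 0, 0, 60],
  [0, 0, 0, 0, 0, 0, 55],
  [0, 0, 0, 0, 0, 0, 50],
  [0, 0, 0, 0, 0, 0, 50],
  [0, 0, 0, 0, 0, 0, 50],
  [0, 0, 0, 0, 0, 0, 50],
  [0, 0, 0, 0, 0, 0, 50],
], grip_force=38)

```text
clock: 20.27
position: [0.4508, 0.0496, 0.027]
tool_rot: [2.142, 1.57, 0.307]
force: [-2.0, -1.6, 6.8]
grip_width: 0.0633
```

Call:
play_rows([
  [0, 0, 3, 0, 0, 0, 50],
  [0, 0, 8, 0, 0, 0, 50],
  [0, 0, 14, 0, 0, 0, 50],
  [0, 0, 18, 0, 0, 0, 50],
  [0, 0, 18, 0, 0, 0, 50],
  [0, 0, 14, 0, 0, 0, 50],
  [0, 0, 8, 0, 0, 0, 50],
  [0, 0, 3, 0, 0, 0, 50],
])

```text
clock: 21.28
position: [0.4505, 0.0496, 0.1127]
tool_rot: [2.338, 1.57, 0.504]
force: [-0.4, -0.3, -8.5]
grip_width: 0.0636
```

Call:
play_rows([
  [4, -10, 0, 0, 0, -3, 50],
  [7, -18, 0, 0, 0, -5, 50],
  [9, -24, 0, 0, 0, -7, 50],
  [9, -24, 0, 0, 0, -7, 50],
  [9, -24, 0, 0, 0, -7, 50],
  [9, -24, 0, 0, 0, -7, 50],
  [9, -24, 0, 0, 0, -7, 50],
  [9, -24, 0, 0, 0, -7, 50],
])

```text
clock: 22.28
position: [0.5155, -0.125, 0.1119]
tool_rot: [0.408, 1.57, -2.308]
force: [0.9, 0.7, -7.0]
grip_width: 0.0637
```

Call:
play_rows([
  [9, -24, 0, 0, 0, -7, 50],
  [9, -22, 0, 0, 0, -7, 50],
  [7, -16, 0, 0, 0, -5, 50],
  [4, -8, 0, 0, 0, -4, 50],
  [0, -1, 0, 0, 0, -0.6, 50],
  [0, 0, 0, 0, 0, 0, 50],
  [0, 0, 0, 0, 0, 0, 50],
])

```text
clock: 23.15
position: [0.5443, -0.1933, 0.1122]
tool_rot: [-1.111, 1.57, 2.053]
force: [-0.3, -0.5, -7.8]
grip_width: 0.0637
```

```bash
python3 -c "
from jaw import *
jy()
cv2.imwrite('pics/s4.png',vision.grab_frame('side')[:,:,::-1])"
```

```text
{'clock': 23.15, 'qpos': [-0.2247, 0.725, 0.6975, 1.8516, -0.6349, 0.8017, -0.7389], 'position': [0.5443, -0.1933, 0.1122], 'tool_rot': [-1.1113, 1.5704, 2.0531], 'force': [-0.2619, -0.488, -7.757], 'grip_width': 0.0637}
jaw yaw -88.69 down [-2.e-04  3.e-04 -1.e+00]
```

Call:
play_rows([
  [0, -1, -10, 0, 0, 0, 50],
  [0, 0, -15, 0, 0, 0, 50],
  [0, 0, -15, 0, 0, 0, 50],
  [0, 0, -10, 0, 0, 0, 50],
  [0, 0, -6, 0, 0, 0, 50],
  [0, 0, -6, 0, 0, 0, 50],
  [0, 0, -4, 0, 0, 0, 50],
  [0, 0, 0, 0, 0, 0, 50],
])

```text
clock: 24.2
position: [0.5444, -0.1946, 0.0462]
tool_rot: [-0.147, 1.571, 3.017]
force: [-0.1, -0.1, -7.2]
grip_width: 0.0639
```

Call:
play_rows([
  [0, 0, -3, 0, 0, 0, 50],
  [0, 0, -3, 0, 0, 0, 50],
  [0, 0, 0, 0, 0, 0, 50],
])

```text
clock: 24.58
position: [0.5444, -0.1945, 0.0401]
tool_rot: [-0.495, 1.57, 2.669]
force: [0.4, 0.0, -8.6]
grip_width: 0.0639
```

Inside the guides with no contact. Now down to the lane's floor.

Call:
play_rows([
  [0, 0, -3, 0, 0, 0, 50],
  [0, 0, -2, 0, 0, 0, 50],
  [0, 0, -2, 0, 0, 0, 50],
  [0, 0, 0, 0, 0, 0, 50],
])

```text
clock: 25.08
position: [0.5444, -0.1945, 0.0331]
tool_rot: [-0.15, 1.571, 3.014]
force: [-0.1, -0.1, -7.6]
grip_width: 0.0637
```

Call:
play_rows([
  [0, 0, -1, 0, 0, 0, 50],
  [0, 0, 0, 0, 0, 0, 50],
  [0, 0, 0, 0, 0, 0, 50],
])

```text
clock: 25.45
position: [0.5445, -0.1945, 0.0323]
tool_rot: [2.849, 1.571, -0.27]
force: [-0.3, 0.1, -8.2]
grip_width: 0.0639
```

Call:
play_rows([
  [0, 0, -1, 0, 0, 0, 50],
  [0, 0, 0, 0, 0, 0, 50],
  [0, 0, 0, 0, 0, 0, 50],
])

```text
clock: 25.82
position: [0.5445, -0.1945, 0.0313]
tool_rot: [-0.872, 1.571, 2.292]
force: [-0.1, 0.3, -7.5]
grip_width: 0.0633
```

Call:
play_rows([
  [0, 0, -0.5, 0, 0, 0, 50],
  [0, 0, 0, 0, 0, 0, 50],
])

```text
clock: 26.08
position: [0.5445, -0.1945, 0.0311]
tool_rot: [-2.597, 1.57, 0.567]
force: [-3.2, 2.1, 2.9]
grip_width: 0.0635
```

Call:
play_rows([
  [0, 0, -0.5, 0, 0, 0, 50],
  [0, 0, 0, 0, 0, 0, 50],
])

```text
clock: 26.32
position: [0.5445, -0.1946, 0.031]
tool_rot: [-2.461, 1.57, 0.702]
force: [-5.8, 4.8, 14.8]
grip_width: 0.0634
```

Call:
play_rows([
  [0, 0, 0.6, 0, 0, 0, 50],
  [0, 0, 0, 0, 0, 0, 50],
])

```text
clock: 26.58
position: [0.5445, -0.1945, 0.0311]
tool_rot: [-2.778, 1.571, 0.385]
force: [-2.7, 2.4, 5.7]
grip_width: 0.0638
```

Call:
play_rows([
  [2, 0.05, 0, 0, 0, 0, 50],
  [4, 0.1, 0, 0, 0, 0, 50],
  [4, 0.1, 0, 0, 0, 0, 50],
  [4, 0.1, 0, 0, 0, 0, 50],
  [4, 0.1, 0, 0, 0, 0, 50],
  [2, 0.05, 0, 0, 0, 0, 50],
])

```text
clock: 27.32
position: [0.5637, -0.1947, 0.0311]
tool_rot: [0.207, 1.57, -2.913]
force: [-12.5, 0.5, 12.9]
grip_width: 0.0633
```

Call:
play_rows([
  [0, 0, 0.6, 0, 0, 0, 50],
  [2, 0.05, 0, 0, 0, 0, 50],
  [2, 0.05, 0, 0, 0, 0, 50],
])

```text
clock: 27.7
position: [0.5686, -0.1938, 0.0313]
tool_rot: [-0.396, 1.571, 2.768]
force: [-0.4, -0.3, -7.8]
grip_width: 0.0634
```

Call:
play_rows([
  [2, 0.05, -0.3, 0, 0, 0, 50],
  [3, 0.07, 0, 0, 0, 0, 50],
  [3, 0.07, 0, 0, 0, 0, 50],
  [3, 0.07, 0, 0, 0, 0, 50],
])

```text
clock: 28.2
position: [0.5797, -0.1936, 0.0311]
tool_rot: [-2.919, 1.571, 0.245]
force: [0.5, 0.3, -8.1]
grip_width: 0.0637
```

Call:
play_rows([
  [2, 0.05, -0.2, 0, 0, 0, 50],
  [2, 0.05, 0, 0, 0, 0, 50],
  [2, 0.05, 0, 0, 0, 0, 50],
])

```text
clock: 28.58
position: [0.5855, -0.1937, 0.0311]
tool_rot: [0.893, 1.571, -2.227]
force: [-3.7, -0.7, -1.6]
grip_width: 0.0638
```

Call:
play_rows([
  [2, 0.05, 0, 0, 0, 0, 50],
  [3, 0.07, 0, 0, 0, 0, 50],
  [3, 0.07, 0, 0, 0, 0, 50],
  [3, 0.07, 0, 0, 0, 0, 50],
  [2, 0.05, 0, 0, 0, 0, 50],
])

```text
clock: 29.2
position: [0.5985, -0.1933, 0.0311]
tool_rot: [0.348, 1.571, -2.772]
force: [-5.9, 0.9, 2.9]
grip_width: 0.0636
```

Call:
play_rows([
  [2, 0.05, 0, 0, 0, 0, 50],
  [2, 0.05, 0, 0, 0, 0, 50],
  [2, 0.05, 0, 0, 0, 0, 50],
])

```text
clock: 29.58
position: [0.6045, -0.1932, 0.0311]
tool_rot: [0.334, 1.571, -2.785]
force: [-8.5, 0.3, 6.0]
grip_width: 0.0635
```

Run:
```python
from h import *; import pickle
i=pickle.load(open("w3.pkl","rb")); a=cv2.imread("pics/w3.png"); t=cv2.imread("pics/top0.png"); s=cv2.imread("pics/s4.png")
f=lambda im,x,y,w,h,k:cv2.resize(im[y:y+h,x:x+w],None,fx=k,fy=k,interpolation=cv2.INTER_CUBIC)
C=np.zeros((600,800,3),np.uint8); C[:480,:480]=f(a,215,30,80,80,6)[:480,:480]; C[:300,490:790]=f(t,305,125,50,50,6); C[310:550,490:790]=f(s,315,185,50,40,6)
cv2.imwrite("pics/c2.png",C)
for v in(56,60,64,67,70,72): print(v,[(ray(i,[(254,v)],z)[0,0]*1e3).round(1) for z in(.018,.031,.044,.05)])
```

```text
56 [np.float64(665.2), np.float64(663.1), np.float64(661.0), np.float64(660.0)]
60 [np.float64(661.6), np.float64(659.6), np.float64(657.6), np.float64(656.7)]
64 [np.float64(658.0), np.float64(656.1), np.float64(654.3), np.float64(653.4)]
67 [np.float64(655.2), np.float64(653.5), np.float64(651.7), np.float64(650.9)]
70 [np.float64(652.4), np.float64(650.8), np.float64(649.2), np.float64(648.4)]
72 [np.float64(650.6), np.float64(649.0), np.float64(647.5), np.float64(646.8)]
```

View pics/c2.png

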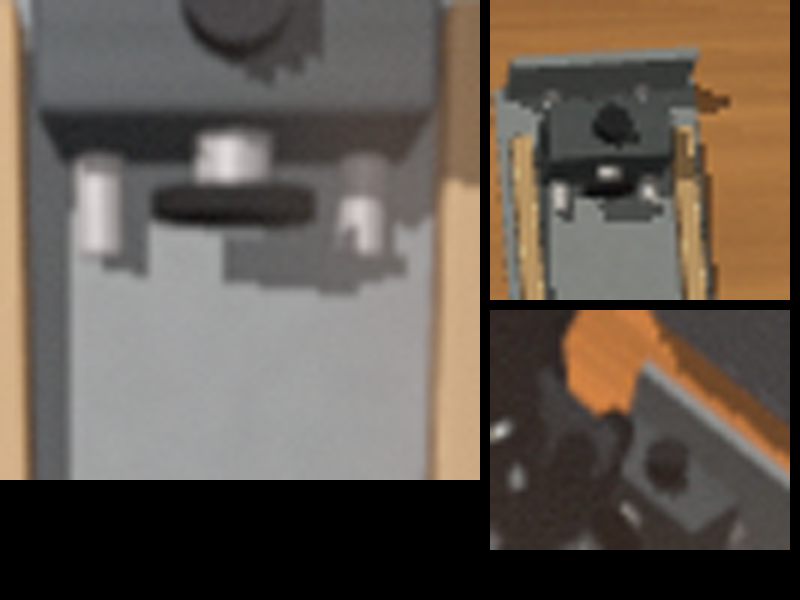

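The plunger face is at about x = 652, so full press should be near TCP x ≈ 630. I'll slide quickly to 622, then go in fine steps.

Call:
play_rows([
  [1, 0.02, 0.25, 0, 0, 0, 50],
  [2, 0.05, 0, 0, 0, 0, 50],
  [2, 0.05, 0, 0, 0, 0, 50],
  [2, 0.05, 0, 0, 0, 0, 50],
  [1, 0.02, 0, 0, 0, 0, 50],
], grip_force=34)

```text
clock: 30.2
position: [0.6126, -0.1928, 0.0311]
tool_rot: [-1.493, 1.571, 1.671]
force: [-1.8, -0.3, -4.6]
grip_width: 0.0637
```

Call:
play_rows([
  [1, 0.02, 0, 0, 0, 0, 50],
  [2, 0.05, 0, 0, 0, 0, 50],
  [2, 0.05, 0, 0, 0, 0, 50],
  [1, 0.02, 0, 0, 0, 0, 50],
])

```text
clock: 30.7
position: [0.6186, -0.1926, 0.0311]
tool_rot: [-3.05, 1.571, 0.114]
force: [-0.3, 0.0, -8.5]
grip_width: 0.0638
```

Call:
play_rows([
  [1, 0.02, -0.1, 0, 0, 0, 50],
  [1, 0.02, 0, 0, 0, 0, 50],
  [1, 0.02, 0, 0, 0, 0, 50],
])

```text
clock: 31.08
position: [0.6215, -0.1927, 0.0312]
tool_rot: [2.096, 1.571, -1.024]
force: [-0.8, -0.1, -6.8]
grip_width: 0.0637
```

Call:
play_rows([
  [1, 0.02, 0, 0, 0, 0, 50],
  [1, 0.02, 0, 0, 0, 0, 50],
  [0.5, 0.01, 0, 0, 0, 0, 50],
])

```text
clock: 31.45
position: [0.624, -0.1926, 0.0312]
tool_rot: [-3.098, 1.571, 0.065]
force: [-0.6, -0.4, -6.4]
grip_width: 0.0636
```

Call:
play_rows([
  [0.5, 0.01, 0, 0, 0, 0, 50],
  [0.5, 0.01, 0, 0, 0, 0, 50],
  [0, 0, 0, 0, 0, 0, 50],
])

```text
clock: 31.82
position: [0.625, -0.1926, 0.0311]
tool_rot: [1.787, 1.571, -1.332]
force: [0.2, 0.1, -5.8]
grip_width: 0.0639
```

Call:
play_rows([
  [0.5, 0.01, -0.1, 0, 0, 0, 50],
  [0.5, 0.01, 0, 0, 0, 0, 50],
  [0.5, 0.01, 0, 0, 0, 0, 50],
])

```text
clock: 32.2
position: [0.6264, -0.1926, 0.0311]
tool_rot: [-0.154, 1.571, 3.01]
force: [-4.3, 1.1, -2.1]
grip_width: 0.0632
```

Call:
play_rows([
  [0.5, 0.01, 0, 0, 0, 0, 50],
  [0.5, 0.01, 0, 0, 0, 0, 50],
])

```text
clock: 32.45
position: [0.6274, -0.1927, 0.0311]
tool_rot: [0.313, 1.571, -2.806]
force: [-5.2, 0.3, -0.4]
grip_width: 0.0639
```

Call:
play_rows([
  [0.5, 0.01, 0, 0, 0, 0, 50],
])

```text
clock: 32.58
position: [0.6279, -0.1926, 0.0311]
tool_rot: [0.582, 1.571, -2.538]
force: [-4.9, 0.8, 1.1]
grip_width: 0.0634
```

Call:
play_rows([
  [0.5, 0.01, 0, 0, 0, 0, 50],
  [0, 0, 0, 0, 0, 0, 50],
])

```text
clock: 32.83
position: [0.6284, -0.1926, 0.0311]
tool_rot: [1.468, 1.571, -1.652]
force: [-4.7, 0.3, 1.7]
grip_width: 0.0636
```

Call:
play_rows([
  [0.5, 0.01, 0, 0, 0, 0, 50],
])

```text
clock: 32.95
position: [0.6289, -0.1926, 0.0311]
tool_rot: [-0.004, 1.571, -3.123]
force: [-5.9, 0.6, 3.6]
grip_width: 0.0634
```

Call:
play_rows([
  [0.4, 0.01, 0, 0, 0, 0, 50],
])

```text
clock: 33.08
position: [0.6293, -0.1926, 0.0311]
tool_rot: [0.232, 1.571, -2.887]
force: [-5.6, 0.4, 1.8]
grip_width: 0.0639
```

Call:
play_rows([
  [0.4, 0.01, 0, 0, 0, 0, 50],
])

```text
clock: 33.2
position: [0.6297, -0.1926, 0.0312]
tool_rot: [0.018, 1.571, -3.101]
force: [-5.8, 0.4, 1.7]
grip_width: 0.0633
```

Steady drag, no stop yet. I'll keep stepping.

Call:
play_rows([
  [0.4, 0.01, 0, 0, 0, 0, 50],
])

```text
clock: 33.33
position: [0.63, -0.1926, 0.0311]
tool_rot: [0.105, 1.571, -3.014]
force: [-6.0, 0.7, 3.4]
grip_width: 0.0637
```

Call:
play_rows([
  [0.4, 0.01, 0, 0, 0, 0, 50],
])

```text
clock: 33.45
position: [0.6304, -0.1926, 0.0311]
tool_rot: [0.08, 1.571, -3.039]
force: [-6.7, 0.5, 3.5]
grip_width: 0.0639
```

Call:
play_rows([
  [0.4, 0.01, 0, 0, 0, 0, 50],
])

```text
clock: 33.58
position: [0.6309, -0.1926, 0.0311]
tool_rot: [0.047, 1.571, -3.072]
force: [-5.6, 0.9, 2.3]
grip_width: 0.0637
```

Run:
```python
from jaw import *
jy()
f=lambda im,x,y,w,h,k:cv2.resize(im[y:y+h,x:x+w],None,fx=k,fy=k,interpolation=cv2.INTER_CUBIC)
s=vision.grab_frame("side"); t=vision.grab_frame("top"); w=vision.grab_frame("wrist")
cv2.imwrite("pics/w5.png",w[:,:,::-1])
C=np.zeros((580,790,3),np.uint8); C[:300,:390]=f(s,310,180,65,50,6); C[:300,400:790]=f(t,295,125,65,50,6); C[310:580,:360]=f(w,0,0,512,384,.703125)
cv2.imwrite("pics/c3.png",C[:,:,::-1])
```

```text
{'clock': 33.575, 'qpos': [-0.1678, 0.9335, 0.6185, 1.6479, -0.7092, 0.7973, -0.7758], 'position': [0.6309, -0.1926, 0.0311], 'tool_rot': [0.047, 1.5706, -3.0725], 'force': [-5.6205, 0.9309, 2.3424], 'grip_width': 0.0637}
jaw yaw -88.73 down [-1.e-04 -0.e+00 -1.e+00]
```

View pics/c3.png

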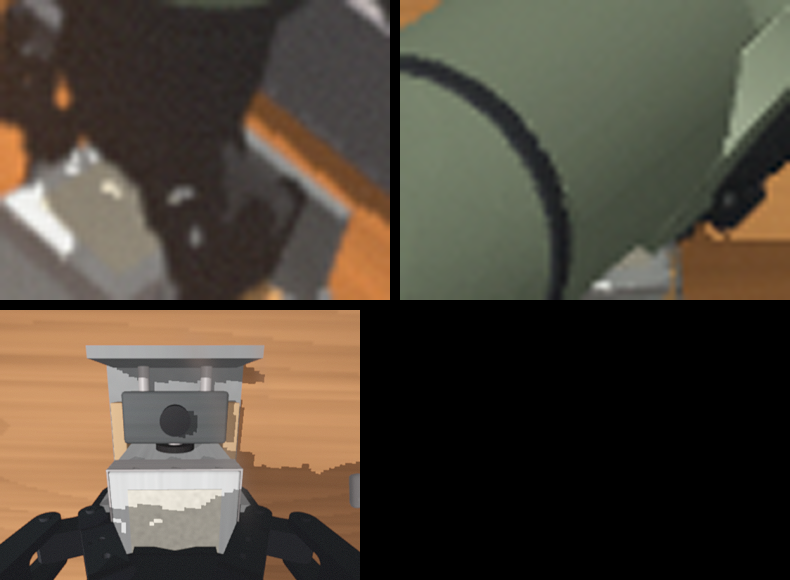

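The wrist view shows the tin against the disc with a little rod still out. I'll continue.

Call:
play_rows([
  [0.4, 0.01, 0, 0, 0, 0, 50],
])

```text
clock: 33.85
position: [0.6312, -0.1926, 0.0311]
tool_rot: [-0.003, 1.571, -3.123]
force: [-7.9, 0.5, 5.2]
grip_width: 0.0635
```

Call:
play_rows([
  [0.4, 0.01, 0, 0, 0, 0, 50],
])

```text
clock: 33.98
position: [0.6316, -0.1925, 0.0311]
tool_rot: [-0.173, 1.571, 2.991]
force: [-7.5, -1.1, 5.6]
grip_width: 0.0635
```

Call:
play_rows([
  [0.4, 0.01, 0, 0, 0, 0, 50],
])

```text
clock: 34.1
position: [0.632, -0.1926, 0.0311]
tool_rot: [-0.056, 1.571, 3.108]
force: [-7.4, -0.5, 4.7]
grip_width: 0.0637
```

Call:
play_rows([
  [0.4, 0.01, 0, 0, 0, 0, 50],
])

```text
clock: 34.22
position: [0.6324, -0.1925, 0.0312]
tool_rot: [0.112, 1.571, -3.008]
force: [-4.9, -0.9, 2.9]
grip_width: 0.0639
```

Call:
play_rows([
  [0.4, 0.01, 0.1, 0, 0, 0, 50],
])

```text
clock: 34.35
position: [0.6328, -0.1925, 0.0311]
tool_rot: [0.27, 1.571, -2.85]
force: [-4.4, -0.5, -0.9]
grip_width: 0.0634
```

Call:
play_rows([
  [0.4, 0.01, 0, 0, 0, 0, 50],
])

```text
clock: 34.48
position: [0.6333, -0.1925, 0.0312]
tool_rot: [0.526, 1.571, -2.594]
force: [-5.9, -0.5, 1.8]
grip_width: 0.0637
```

Call:
play_rows([
  [0.4, 0.01, 0, 0, 0, 0, 50],
])

```text
clock: 34.6
position: [0.6336, -0.1925, 0.0311]
tool_rot: [0.174, 1.571, -2.945]
force: [-6.7, 0.7, 2.2]
grip_width: 0.0636
```

Call:
play_rows([
  [0.4, 0.01, 0, 0, 0, 0, 50],
])

```text
clock: 34.72
position: [0.634, -0.1925, 0.0311]
tool_rot: [-0.043, 1.571, 3.121]
force: [-5.8, 0.6, 0.4]
grip_width: 0.0637
```

Call:
play_rows([
  [0, 0, 0, 0, 0, 0, 50],
])

```text
clock: 34.85
position: [0.6341, -0.1925, 0.0312]
tool_rot: [0.696, 1.571, -2.423]
force: [-4.6, 0.3, 0.9]
grip_width: 0.0638
```

Call:
play_rows([
  [0.4, 0.01, 0, 0, 0, 0, 50],
])

```text
clock: 34.98
position: [0.6344, -0.1925, 0.0311]
tool_rot: [0.238, 1.571, -2.882]
force: [-5.6, 0.1, 1.0]
grip_width: 0.0638
```

Call:
play_rows([
  [0.4, 0.01, 0, 0, 0, 0, 50],
])

```text
clock: 35.1
position: [0.6348, -0.1925, 0.0311]
tool_rot: [0.207, 1.571, -2.912]
force: [-5.1, 0.1, 0.7]
grip_width: 0.0636
```

Call:
play_rows([
  [0.4, 0.01, 0, 0, 0, 0, 50],
])

```text
clock: 35.22
position: [0.6352, -0.1924, 0.0311]
tool_rot: [0.11, 1.57, -3.01]
force: [-5.2, -0.6, 0.7]
grip_width: 0.0637
```

Call:
play_rows([
  [0.4, 0.01, 0, 0, 0, 0, 50],
])

```text
clock: 35.35
position: [0.6356, -0.1925, 0.0312]
tool_rot: [0.258, 1.571, -2.861]
force: [-5.4, 0.3, 1.0]
grip_width: 0.0636
```

Run:
```python
from jaw import *
i=vision.camera_info("wrist"); w=vision.grab_frame("wrist"); jy()
cv2.imwrite("pics/w6.png",w[:,:,::-1]); a=cv2.imread("pics/w5.png")
f=lambda im:cv2.resize(im[170:250,190:310],None,fx=6,fy=6,interpolation=cv2.INTER_CUBIC)[:290]
cv2.imwrite("pics/c4.png",np.vstack([f(a),f(w[:,:,::-1])]))
for n,v in(("tin far top edge .076",227),("block front .05",190)): pass
print([(v,(ray(i,[(250,v)],.076)[0,0]*1e3).round(1),(ray(i,[(250,v)],.05)[0,0]*1e3).round(1)) for v in(180,185,190,195,220,225,230)])
```

```text
{'clock': 35.4, 'qpos': [-0.1679, 0.9393, 0.6199, 1.6343, -0.708, 0.8052, -0.7822], 'position': [0.6357, -0.1924, 0.0311], 'tool_rot': [0.1113, 1.5706, -3.0081], 'force': [-6.1095, -0.6297, 1.2236], 'grip_width': 0.0636}
jaw yaw -88.73 down [-2.e-04 -0.e+00 -1.e+00]
[(180, np.float64(680.7), np.float64(675.2)), (185, np.float64(679.1), np.float64(673.1)), (190, np.float64(677.4), np.float64(671.0)), (195, np.float64(675.7), np.float64(668.9)), (220, np.float64(667.1), np.float64(658.0)), (225, np.float64(665.3), np.float64(655.7)), (230, np.float64(663.5), np.float64(653.5))]
```

View pics/c4.png

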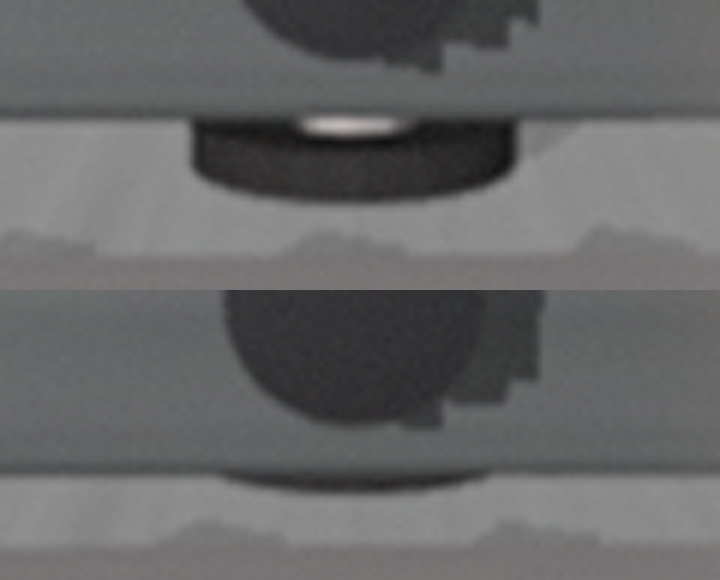

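Plunger advancing 1:1 with the tin, with little left to go.

Call:
play_rows([
  [0.4, 0.01, 0, 0, 0, 0, 50],
])

```text
clock: 35.52
position: [0.636, -0.1924, 0.0311]
tool_rot: [0.022, 1.57, -3.097]
force: [-6.6, -0.6, 2.5]
grip_width: 0.0634
```

Call:
play_rows([
  [0.4, 0.01, 0, 0, 0, 0, 50],
])

```text
clock: 35.65
position: [0.6364, -0.1925, 0.0311]
tool_rot: [0.043, 1.57, -3.076]
force: [-7.7, 0.5, 2.2]
grip_width: 0.0638
```

Call:
play_rows([
  [0.4, 0.01, 0, 0, 0, 0, 50],
])

```text
clock: 35.78
position: [0.6365, -0.1925, 0.0312]
tool_rot: [-0.119, 1.57, 3.044]
force: [-9.6, 0.3, 5.5]
grip_width: 0.0635
```

Call:
play_rows([
  [0.2, 0, 0, 0, 0, 0, 50],
])

```text
clock: 35.9
position: [0.6365, -0.1924, 0.0311]
tool_rot: [-0.205, 1.57, 2.959]
force: [-9.5, 1.4, 5.1]
grip_width: 0.0637
```

Call:
play_rows([
  [0.2, 0, 0, 0, 0, 0, 50],
])

```text
clock: 36.02
position: [0.6366, -0.1925, 0.0312]
tool_rot: [-0.246, 1.569, 2.917]
force: [-10.2, 0.7, 6.0]
grip_width: 0.0638
```

Call:
play_rows([
  [0.3, 0, 0, 0, 0, 0, 50],
  [0, 0, 0, 0, 0, 0, 50],
])

```text
clock: 36.28
position: [0.6367, -0.1924, 0.0312]
tool_rot: [-0.269, 1.569, 2.895]
force: [-12.6, 0.6, 6.9]
grip_width: 0.0636
```

Run:
```python
from jaw import *
w=vision.grab_frame("wrist"); jy()
cv2.imwrite("pics/w7.png",w[:,:,::-1]); a=cv2.imread("pics/w6.png")
f=lambda im:cv2.resize(im[170:250,190:310],None,fx=6,fy=6,interpolation=cv2.INTER_CUBIC)[:290]
cv2.imwrite("pics/c5.png",np.vstack([f(a),f(w[:,:,::-1])]))
```

```text
{'clock': 36.325, 'qpos': [-0.1678, 0.9413, 0.6208, 1.6299, -0.7071, 0.8093, -0.7846], 'position': [0.6367, -0.1925, 0.0312], 'tool_rot': [-0.2556, 1.5691, 2.9078], 'force': [-12.7306, 1.13, 7.0569], 'grip_width': 0.0638}
jaw yaw -88.75 down [-1.7e-03  4.0e-04 -1.0e+00]
```

View pics/c5.png

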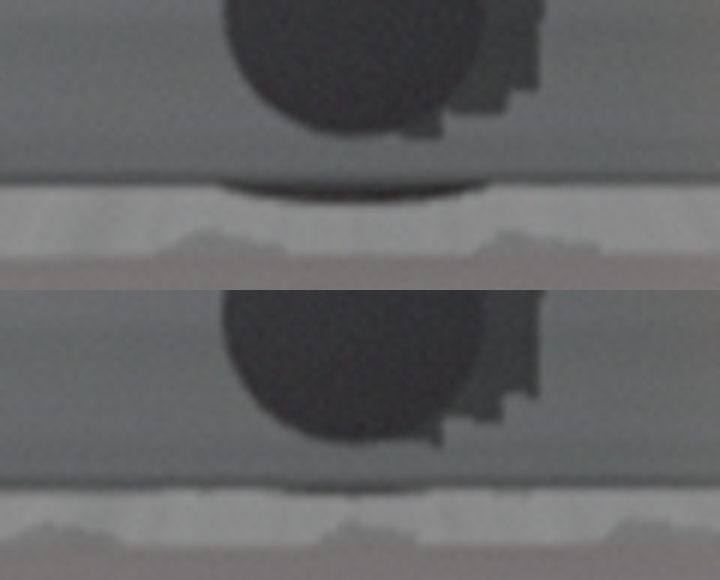

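Motion has stalled at x ≈ 636.6 while force climbs to ~12.7 N, so that's the hard stop. Releasing and retreating straight up.

Call:
play_rows([
  [0, 0, 0, 0, 0, 0, 64],
  [0, 0, 0, 0, 0, 0, 75],
  [0, 0, 0, 0, 0, 0, 85],
  [0, 0, 0, 0, 0, 0, 85],
  [0, 0, 0, 0, 0, 0, 85],
])

```text
clock: 36.95
position: [0.6378, -0.1923, 0.0312]
tool_rot: [2.986, 1.571, -0.133]
force: [0.9, -0.3, -0.2]
grip_width: 0.085
```

Call:
play_rows([
  [0, 0, 5, 0, 0, 0, 85],
  [0, 0, 10, 0, 0, 0, 85],
  [0, 0, 20, 0, 0, 0, 85],
  [0, 0, 25, 0, 0, 0, 85],
  [0, 0, 30, 0, 0, 0, 85],
  [0, 0, 30, 0, 0, 0, 85],
  [0, 0, 30, 0, 0, 0, 85],
  [0, 0, 20, 0, 0, 0, 85],
])

```text
clock: 37.95
position: [0.6379, -0.1925, 0.2037]
tool_rot: [2.951, 1.569, -0.168]
force: [-0.0, 0.3, -0.3]
grip_width: 0.0853
```

Call:
play_rows([
  [-10, 0, 0, 0, 0, 0, 85],
  [-25, 0, 0, 0, 0, 0, 85],
  [-30, 0, 0, 0, 0, 0, 85],
  [-30, 0, 0, 0, 0, 0, 85],
  [-20, 0, 0, 0, 0, 0, 85],
  [-10, 0, 0, 0, 0, 0, 85],
  [0, 0, 0, 0, 0, 0, 85],
])

```text
clock: 38.83
position: [0.5124, -0.1922, 0.201]
tool_rot: [-1.092, 1.57, 2.072]
force: [1.6, -0.4, -0.7]
grip_width: 0.0848
```

Run:
```python
from seg import *
import jaw; jaw.jy()
w=vision.grab_frame("wrist"); i=vision.camera_info("wrist"); cv2.imwrite("pics/w8.png",w[:,:,::-1]); s=vision.grab_frame("side"); cv2.imwrite("pics/s8.png",s[:,:,::-1])
tins("side",s,[(150,118,48,48)])
C=np.zeros((580,800,3),np.uint8); C[:384,:512]=s; C[:384,520:]=cv2.resize(w[0:192,185:325],(280,384)); C[390:]=cv2.resize(w[40:110,170:170+295],(800,190))
cv2.imwrite("pics/c6.png",C[:,:,::-1])
h=cv2.cvtColor(w,cv2.COLOR_RGB2HSV); m=((h[...,1]<60)&(h[...,2]>170)).astype(np.uint8)[:230,190:320]
c=max(cv2.findContours(m,0,1)[0],key=cv2.contourArea).reshape(-1,2)+[190,0]
print(cv2.boundingRect(c),cv2.minAreaRect(ray(i,c,.076)[:,:2].astype(np.float32)*1000))
```

```text
{'clock': 38.825, 'qpos': [-0.3131, 0.5711, 0.8178, 1.8663, -0.515, 0.9294, -0.8036], 'position': [0.5124, -0.1922, 0.201], 'tool_rot': [-1.092, 1.5704, 2.0718], 'force': [1.6294, -0.4104, -0.6602], 'grip_width': 0.0848}
jaw yaw -88.73 down [-2.e-04  3.e-04 -1.e+00]
side [478.3 289.9] [64.4 63.7] 27.6
(209, 0, 86, 88) ((630.9340209960938, -191.6490936279297), (62.54327392578125, 66.093505859375), 1.351150393486023)
```

View pics/c6.png

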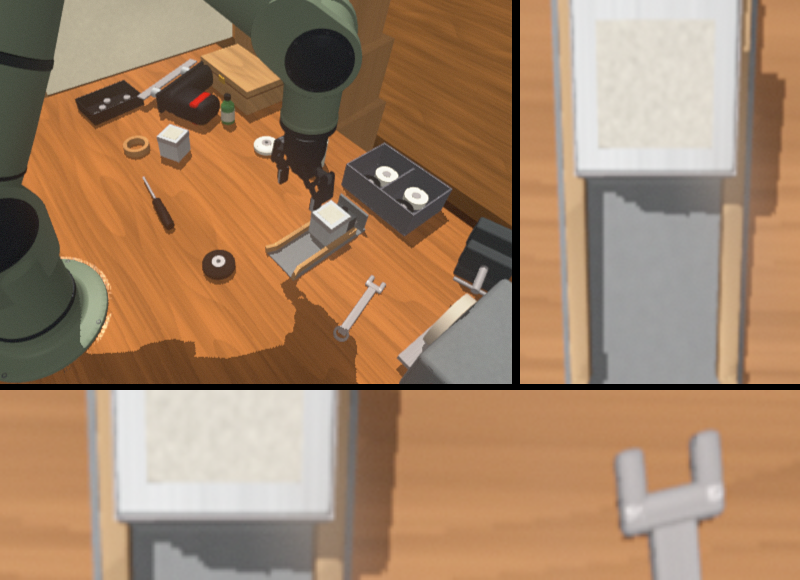

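The tin stands upright and squared in the lane, and the left tin is unmoved. One check from above the stop to see that the plunger stayed pressed.

Call:
play_rows([
  [10, 0, 0, 0, 0, 0, 85],
  [25, 0, 0, 0, 0, 0, 85],
  [30, 0, 0, 0, 0, 0, 85],
  [30, 0, 0, 0, 0, 0, 85],
  [20, 0, -20, 0, 0, 0, 85],
  [10, 0, -30, 0, 0, 0, 85],
  [0, 0, -20, 0, 0, 0, 85],
  [0, 0, 0, 0, 0, 0, 85],
])

```text
clock: 39.92
position: [0.6369, -0.1922, 0.1298]
tool_rot: [-0.14, 1.568, 3.024]
force: [-0.0, -0.2, 0.8]
grip_width: 0.0847
```

Run:
```python
from h import *
st(); i=vision.camera_info("wrist"); w=vision.grab_frame("wrist"); cv2.imwrite("pics/w9.png",w[:,:,::-1])
u0,v0=proj(i,[[.668,-.1915,.05]])[0]; print(u0,v0)
x,y=int(u0)-60,int(v0)-45
cv2.imwrite("pics/c7.png",cv2.resize(w[max(y,0):y+90,x:x+120],None,fx=6,fy=6,interpolation=cv2.INTER_CUBIC)[:,:,::-1]); print(x,y)
for v in range(y+20,y+80,10): print(v,(ray(i,[(u0,v)],.05)[0,0]*1e3).round(1),(ray(i,[(u0,v)],.076)[0,0]*1e3).round(1),(ray(i,[(u0,v)],.044)[0,0]*1e3).round(1))
```

```text
{'clock': 39.925, 'qpos': [-0.2171, 0.8256, 0.7135, 1.5925, -0.6239, 0.9661, -0.8452], 'position': [0.6369, -0.1922, 0.1298], 'tool_rot': [-0.1398, 1.5683, 3.0238], 'force': [-0.0039, -0.2488, 0.8055], 'grip_width': 0.0847}
249.03128817400537 163.0582405939468
189 118
138 685.8 687.8 685.3
148 678.8 681.6 678.1
158 671.7 675.3 670.8
168 664.4 668.9 663.4
178 657.0 662.4 655.8
188 649.5 655.7 648.0
```

View pics/c7.png

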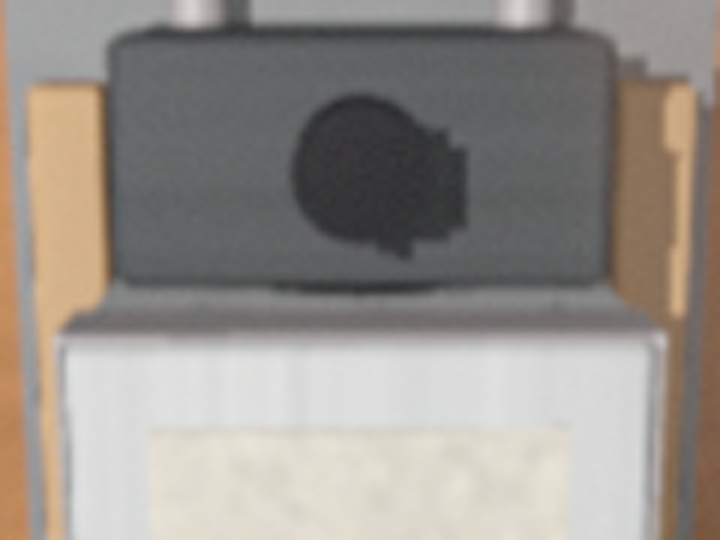

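Run:
```python
from h import *
i=dict(vision.camera_info("wrist")); p9=np.array(vision and telemetry.observe()["position"]); p7=np.array([.6367,-.1925,.0312])
R=cv2.Rodrigues(np.array(i["rvec"],float))[0]; j=dict(i); j["tvec"]=np.array(i["tvec"]).ravel()-R@(p7-p9)
for n,k,r in(("w7",j,range(195,240)),("w9",i,range(158,185))):
    g=cv2.cvtColor(cv2.imread(f"pics/{n}.png"),cv2.COLOR_BGR2GRAY).astype(float)
    a=g[:,[*range(215,228),*range(270,280)]].mean(1); d=np.gradient(a)
    for v in r:
        if abs(d[v])>6: print(n,v,a[v].round(0),d[v].round(1),"z50 %.1f z76 %.1f"%(ray(k,[(249,v)],.05)[0,0]*1e3,ray(k,[(249,v)],.076)[0,0]*1e3))
```

```text
w7 200 95.0 -6.2 z50 667.8 z76 675.1
w7 202 87.0 13.7 z50 667.0 z76 674.4
w7 203 114.0 23.2 z50 666.5 z76 674.1
w7 204 134.0 12.5 z50 666.1 z76 673.8
w7 212 127.0 -9.9 z50 662.6 z76 671.0
w7 213 117.0 -6.7 z50 662.2 z76 670.6
w7 225 119.0 16.7 z50 656.8 z76 666.4
w7 226 148.0 30.2 z50 656.4 z76 666.1
w7 227 179.0 19.8 z50 655.9 z76 665.7
w7 230 194.0 11.5 z50 654.5 z76 664.6
w7 231 208.0 10.7 z50 654.1 z76 664.3
w9 165 90.0 16.6 z50 667.0 z76 671.2
w9 166 117.0 21.4 z50 666.2 z76 670.5
w9 167 133.0 7.3 z50 665.5 z76 669.9
w9 169 122.0 -9.3 z50 664.0 z76 668.6
w9 172 115.0 12.8 z50 661.8 z76 666.6
w9 173 136.0 25.0 z50 661.1 z76 666.0
w9 174 165.0 25.0 z50 660.3 z76 665.3
w9 175 186.0 19.8 z50 659.6 z76 664.6
w9 176 204.0 15.5 z50 658.8 z76 664.0
w9 177 217.0 8.3 z50 658.1 z76 663.3
```

The stop evidence is good but a bit marginal (gap 0.4 → 0.7 mm, within pixel error). There's time for a gentle confirming push from behind with shut fingers, low on the tin.

Call:
play_rows([
  [-10, -0.2, 10, 0, 0, 0, 60],
  [-20, -0.5, 0, 0, 0, 0, 30],
  [-20, -0.4, 0, 0, 0, 0, 0],
  [-14, -0.3, 0, 0, 0, 0, 0],
  [0, 0, 0, 0, 0, 0, 0],
  [0, 0, 0, 0, 0, 0, 0],
  [0, 0, 0, 0, 0, 0, 0],
])

```text
clock: 40.85
position: [0.5742, -0.1937, 0.1411]
tool_rot: [2.293, 1.571, -0.826]
force: [0.7, 0.1, -0.1]
grip_width: 0.0002
```

Call:
play_rows([
  [0, 0, -15, 0, 0, 0, 0],
  [0, 0, -25, 0, 0, 0, 0],
  [0, 0, -25, 0, 0, 0, 0],
  [0, 0, -20, 0, 0, 0, 0],
  [0, 0, -14, 0, 0, 0, 0],
  [0, 0, -6, 0, 0, 0, 0],
  [0, 0, 0, 0, 0, 0, 0],
])

```text
clock: 41.72
position: [0.5737, -0.1938, 0.0361]
tool_rot: [1.603, 1.571, -1.516]
force: [0.5, -0.1, 0.1]
grip_width: 0.0
```

Call:
play_rows([
  [2, 0.05, 0, 0, 0, 0, 0],
  [2, 0.05, 0, 0, 0, 0, 0],
  [2, 0.05, 0, 0, 0, 0, 0],
  [1, 0.02, 0, 0, 0, 0, 0],
])

```text
clock: 42.22
position: [0.5809, -0.1935, 0.0362]
tool_rot: [2.903, 1.571, -0.216]
force: [0.3, 0.7, -0.0]
grip_width: 0.0001
```

Call:
play_rows([
  [1, 0.02, 0, 0, 0, 0, 0],
  [1, 0.02, 0, 0, 0, 0, 0],
  [1, 0.02, 0, 0, 0, 0, 0],
  [1, 0.02, 0, 0, 0, 0, 0],
])

```text
clock: 42.72
position: [0.5847, -0.1935, 0.0362]
tool_rot: [-2.226, 1.571, 0.938]
force: [-0.4, 0.0, -0.2]
grip_width: -0.0004
```

Call:
play_rows([
  [0.5, 0.01, 0, 0, 0, 0, 0],
  [0.5, 0.01, 0, 0, 0, 0, 0],
  [0.5, 0.01, 0, 0, 0, 0, 0],
])

```text
clock: 43.1
position: [0.5862, -0.1934, 0.0361]
tool_rot: [-0.214, 1.571, 2.95]
force: [-0.2, -0.4, -0.2]
grip_width: -0.0002
```

Call:
play_rows([
  [0.5, 0.01, 0, 0, 0, 0, 0],
  [0.5, 0.01, 0, 0, 0, 0, 0],
])

```text
clock: 43.35
position: [0.5872, -0.1934, 0.0361]
tool_rot: [-1.409, 1.571, 1.755]
force: [0.2, -0.1, -0.2]
grip_width: -0.0001
```

Call:
play_rows([
  [0.5, 0.01, 0, 0, 0, 0, 0],
  [0.5, 0.01, 0, 0, 0, 0, 0],
])

```text
clock: 43.6
position: [0.5882, -0.1934, 0.0361]
tool_rot: [-1.432, 1.571, 1.732]
force: [0.5, 0.6, 1.2]
grip_width: 0.0
```

Call:
play_rows([
  [0.5, 0.01, 0, 0, 0, 0, 0],
  [0.5, 0.01, 0, 0, 0, 0, 0],
])

```text
clock: 43.85
position: [0.5892, -0.1933, 0.0361]
tool_rot: [-1.478, 1.571, 1.686]
force: [-0.1, 0.3, 0.0]
grip_width: 0.0001
```

Call:
play_rows([
  [0.5, 0.01, 0, 0, 0, 0, 0],
])

```text
clock: 43.98
position: [0.5897, -0.1934, 0.0361]
tool_rot: [-0.235, 1.571, 2.929]
force: [-1.1, 0.0, -0.1]
grip_width: 0.0
```

Call:
play_rows([
  [0.4, 0.01, 0, 0, 0, 0, 0],
])

```text
clock: 44.1
position: [0.5897, -0.1934, 0.0361]
tool_rot: [-0.282, 1.57, 2.882]
force: [-2.8, -0.2, 1.6]
grip_width: -0.0001
```

Call:
play_rows([
  [0.4, 0.01, 0, 0, 0, 0, 0],
])

```text
clock: 44.22
position: [0.5898, -0.1934, 0.036]
tool_rot: [-0.234, 1.57, 2.93]
force: [-7.6, 0.5, 3.4]
grip_width: 0.0002
```

Call:
play_rows([
  [0.3, 0.01, 0, 0, 0, 0, 0],
])

```text
clock: 44.35
position: [0.5899, -0.1935, 0.036]
tool_rot: [-0.194, 1.569, 2.97]
force: [-7.7, -0.4, 4.2]
grip_width: -0.0002
```

Call:
play_rows([
  [0.2, 0, 0, 0, 0, 0, 0],
])

```text
clock: 44.48
position: [0.59, -0.1935, 0.036]
tool_rot: [-0.189, 1.569, 2.975]
force: [-8.1, -0.7, 3.6]
grip_width: 0.0002
```

Call:
play_rows([
  [0.3, 0, 0, 0, 0, 0, 0],
])

```text
clock: 44.6
position: [0.5901, -0.1935, 0.036]
tool_rot: [-0.212, 1.569, 2.952]
force: [-10.3, -0.6, 3.8]
grip_width: 0.0001
```

Call:
play_rows([
  [0.3, 0, 0, 0, 0, 0, 0],
  [0, 0, 0, 0, 0, 0, 0],
])

```text
clock: 44.85
position: [0.5902, -0.1936, 0.036]
tool_rot: [-0.181, 1.569, 2.982]
force: [-10.6, 0.4, 4.4]
grip_width: 0.0
```

10.6 N with essentially no movement, more than friction plus spring: the tin is on the hard stop. Retreating.

Call:
play_rows([
  [-1, 0, 0, 0, 0, 0, 0],
  [-3, -0.1, 0, 0, 0, 0, 0],
  [-6, -0.1, 0, 0, 0, 0, 0],
  [-6, -0.1, 0, 0, 0, 0, 0],
  [0, 0, 15, 0, 0, 0, 0],
  [0, 0, 30, 0, 0, 0, 0],
  [0, 0, 40, 0, 0, 0, 0],
  [0, 0, 40, 0, 0, 0, 0],
])

```text
clock: 45.85
position: [0.5756, -0.1937, 0.1634]
tool_rot: [2.794, 1.57, -0.326]
force: [0.1, 0.5, -0.6]
grip_width: 0.0
```

Call:
play_rows([
  [0, 0, 30, 0, 0, 0, 0],
  [0, 0, 15, 0, 0, 0, 0],
  [-20, 0, 0, 0, 0, 0, 0],
  [-20, 0, 0, 0, 0, 0, 0],
  [-10, 0, 0, 0, 0, 0, 0],
  [0, 0, 0, 0, 0, 0, 0],
])

```text
clock: 46.6
position: [0.5255, -0.1935, 0.2063]
tool_rot: [-1.995, 1.57, 1.169]
force: [-0.2, -0.3, 0.2]
grip_width: -0.0001
```

Run:
```python
from seg import *
import jaw; jaw.jy()
s=vision.grab_frame("side"); cv2.imwrite("pics/s10.png",s[:,:,::-1]); tins("side",s,[(150,118,48,48)])
w=vision.grab_frame("wrist"); i=vision.camera_info("wrist"); h=cv2.cvtColor(w,cv2.COLOR_RGB2HSV); m=((h[...,1]<60)&(h[...,2]>170)).astype(np.uint8)[:230,190:320]
c=max(cv2.findContours(m,0,1)[0],key=cv2.contourArea).reshape(-1,2)+[190,0]; P=ray(i,c,.076)
print("near edge x",P[:,0].min()*1e3,cv2.minAreaRect(P[:,:2].astype(np.float32)*1e3))
a=cv2.imread("pics/s8.png")[:,:,::-1]; d=cv2.absdiff(s,a).max(2)
b=cv2.imread("pics/side0.png")[:,:,::-1]; e=cv2.absdiff(s,b).max(2)
for n,(x,y,ww,hh) in dict(wheel1=(250,132,34,28),wheel2=(198,245,42,38),tape=(120,132,34,28),screw=(138,175,42,55),oil=(215,90,24,36),mug=(294,128,38,45),wrench=(330,272,58,72),tinL=(155,122,38,42)).items(): print(n,(e[y:y+hh,x:x+ww]>40).mean().round(3))
workorder.job_done()
```

```text
{'clock': 46.6, 'qpos': [-0.3099, 0.5857, 0.8207, 1.8288, -0.5185, 0.9558, -0.8109], 'position': [0.5255, -0.1935, 0.2063], 'tool_rot': [-1.9948, 1.5705, 1.1689], 'force': [-0.1761, -0.3109, 0.2097], 'grip_width': -0.0001}
jaw yaw -88.74 down [ 1.e-04  3.e-04 -1.e+00]
side [478.5 290. ] [64.  63.7] 27.6
near edge x 598.1895148716335 ((632.1762084960938, -191.77647399902344), (66.28579711914062, 66.05838775634766), 1.544124960899353)
wheel1 0.02
wheel2 0.0
tape 0.0
screw 0.0
oil 0.0
mug 0.936
wrench 0.129
tinL 0.001
the job is handed in; nothing more can be done
```

The heavier tin, the right one, is in the holder with the plunger pressed, and the job was handed in at about 46.6 s.

- **Weighing:** I lifted the left tin about 6.8 cm, held it (about 4 N, so roughly 0.4 kg) and set it back. The right tin got the same lift and read about 8 N (roughly 0.8 kg).
- **Placing:** I set the right tin down in the lane and slid it in until the hard stop. Motion stalled while the force rose to 12.7 N.
- **Plunger check:** After releasing, I pushed gently from behind with the fingers shut. The force rose to 10.6 N with only about 0.3 mm of finger movement, which I take as the hard stop, since friction and spring together should give at most about 8 N. I never saw the plunger's position directly. Its full press is inferred from these forces and from the wrist picture, which put the gap to the stop block at 0.4 mm before release and 0.7 mm after, within pixel error. I took no picture of that gap after the push.
- **Final state:** The tin stands upright and square to the lane. The left tin is back within 1 mm of where it stood.
- **Other items:** Wheels, tape, screwdriver and oil match their first pictures. The picture check did not pass for the mug (94% of pixels changed) or the wrench (13%). I put this down to the arm and its shadow in the side view, since the gripper never went near either, but I did not confirm it separately.

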